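# Fetch the vee anvil from the revolving anvil magazine

## Task

The two round pins in the tray are to be hardness-tested, which takes the vee anvil (the one with a groove across its round head). Turn the anvil magazine, which has a crank on top, until the vee anvil stands in the open window, lined up with the pointer on the base, and draw it out of its leaning bore there. Then set it down upright on the tray floor beside the pins, without dropping it, leaving the pins standing, the other anvils in their bores and the loupe and rings where they lie.

Things in the scene. Friction and masses are not known exactly. Their poses are not given: they have to be found in the camera images.
- magazine: fixed part of the revolving anvil magazine: a round grey base plate, 268 mm across, 16 mm high, fixed to the bench, carrying a clear dust cover that is open at the front (the window). Origin: on the rotor's axis, at bench level. Its -x axis points to the front, the middle of the window; z is up. The rotor on it has five bores, 72 degrees apart
- magazine_axis (a point): point on the rotor's axis, 180 mm above the bench. Clear cover round it, fixed: 3 mm sheet, upright wall of 122 mm radius up to 91 mm above the bench, then a conical roof up to a metal collar of 33 mm radius, top 160 mm above the bench. The window in it reaches 65 degrees to either side of the front, from the base up to the collar
- window_mark (a point): fixed point in the middle of the window where the mouth of a bore is when that bore is lined up with the pointer (a small steel wedge on the base plate, front side): 80 mm in front of the rotor's axis, 71 mm above the bench
- rotor: the turning part: a dark metal cone, 200 mm across at its rim, with five bosses on its slope and the crank on top; anticlockwise from above: vee, flat, spot anvil, empty bore (under the crank), pedestal anvil. It turns about the vertical either way without stops; about 0.12 N m of friction holds it where it is left. Origin: on its axis, 18 mm above the bench; z up, its -x axis points to the vee anvil's bore
- crank_top (a point): centre of the top of the crank's grip, 222 mm above the bench: an upright black round grip, 44 mm high, 17 to 19 mm thick, spinning freely on its own axis. It stands 50 mm from the rotor's axis on a flat dark arm (top 176 mm above the bench) and goes round a level circle with the rotor; some 3 N turns it. Seen from above it is 144 degrees clockwise of the vee anvil
- vee_anvil: the wanted anvil, steel, 0.2 to 0.3 kg: shank 20 mm thick, 13 mm long; round flange 44 mm across (13 to 20 mm); round head 34 mm across (20 to 42 mm) with a right-angled groove 18 mm wide, 9 mm deep across its top. Origin: centre of the shank's free end; z from shank to head, y along the groove. In its bore it leans outward, z 35 degrees from vertical, straight away from the rotor's axis
- vee_anvil_bore (a point): centre of the mouth of the vee anvil's bore (23 mm wide, 14 mm deep, in a boss 34 mm across; the shank is loose in it and the flange rests on the boss). It goes round with the rotor, 80 mm from the axis, 71 mm above the bench; the seated anvil's origin lies 13 mm down the bore
- flat_anvil: plain flat anvil: shank 20 x 13 mm and a round plate 50 mm across, 15 mm thick; stays in its bore. Origin: centre of the shank's free end, z from shank to plate
- spot_anvil: spot anvil: same shank and flange as the vee anvil, then a cone that ends in a 12 mm round spot, 40 mm long in all; stays in its bore. Origin: centre of the shank's free end, z from shank to spot
- pedestal_anvil: pedestal anvil: same shank and flange, then a plain column 20 mm across, 44 mm long in all; stays in its bore. Origin: centre of the shank's free end, z from shank to column. The fifth bore is empty
- flat_anvil_bore (a point): centre of the mouth of the bore that holds the flat anvil, in the plane of the boss's end face; it goes round with the rotor, 80 mm from the axis and 71 mm above the bench
- spot_anvil_bore (a point): centre of the mouth of the bore that holds the spot anvil, in the plane of the boss's end face; it goes round with the rotor, 80 mm from the axis and 71 mm above the bench
- pedestal_anvil_bore (a point): centre of the mouth of the bore that holds the pedestal anvil, in the plane of the boss's end face; it goes round with the rotor, 80 mm from the axis and 71 mm above the bench
- tray: loose open grey parts tray, 75 mm (its x) x 110 mm (its y) x 22 mm high outside, walls and floor 2 mm thick, about 0.18 kg. Origin: centre of its underside, z up. The pins stand near its -y end, the rest of its floor is free; the anvil fits at its centre or a little to +y. A black machine plinth, 92 mm high, stands 85 mm or more beyond its centre, on its +x side
- pin_1: steel gauge pin 12 mm across, 30 mm high, standing in the tray about 40 mm to -y of its centre. Origin: centre of its lower end, z along the pin
- pin_2: the second pin, alike, beside the first, about 34 mm from it
- loupe: bystander: black eye loupe, 32 mm across, 26 mm high, on the bench. Origin: centre of its underside
- ring_front: bystander: steel bearing ring 90 mm across, 18 mm high, lying on the bench in front. Origin: centre of its underside
- ring_back: bystander: steel bearing ring 86 mm across, 16 mm high, lying on the bench behind. Origin: centre of its underside
Things that resemble listed ones, but are neither listed nor needed, are in the scene too. Leave any brown look-alike of the flat_anvil alone.

How it is judged (in metres and radians):
On the way, in this order (a step that is already met when the one before it is completed fails the run):
1. the vee anvil, still in its bore, is turned to the pointer in the window (bore mouth within 22 mm of the mark) (distance between vee_anvil_bore and window_mark below 0.022 m and distance between vee_anvil and vee_anvil_bore below 0.02 m), for 0.2 s.
2. it is drawn out of the bore there, in the gripper, with the bore still at the window (within 35 mm of the mark) (distance between vee_anvil and vee_anvil_bore above 0.035 m and distance between vee_anvil_bore and window_mark below 0.035 m and contact force between the fingers and vee_anvil above 0.5 N), for 0.1 s.
3. it is lowered to the tray's floor (within 10 mm) while still held (z of vee_anvil in the frame of tray below 0.012 m and x of vee_anvil in the frame of tray between -0.03 and 0.03 m and y of vee_anvil in the frame of tray between -0.045 and 0.045 m and angle between vee_anvil's own z axis and vertical below 0.35 rad and contact force between the fingers and vee_anvil above 0.5 N), for 0.1 s.
At the end, for the whole second after the job is handed in: The vee anvil stands upright (within 7 degrees), shank on the tray's floor, inside its walls, at rest; both pins stand in the tray, which lies flat; the other anvils sit in their bores (within 9 mm of home); loupe and rings are within 40 mm of where they were (z of vee_anvil in the frame of tray between -0.002 and 0.006 m and x of vee_anvil in the frame of tray between -0.027 and 0.027 m and y of vee_anvil in the frame of tray between -0.044 and 0.044 m and angle between vee_anvil's own z axis and vertical below 0.12 rad and linear speed of vee_anvil below 0.02 m/s and angle between tray's own z axis and vertical below 0.05 rad and angle between each of pin_1, pin_2's own z axis and vertical below 0.2 rad and z of each of pin_1, pin_2 in the frame of tray below 0.008 m and distance between flat_anvil and flat_anvil_bore below 0.022 m and distance between spot_anvil and spot_anvil_bore below 0.022 m and distance between pedestal_anvil and pedestal_anvil_bore below 0.022 m and distance of each of loupe, ring_front, ring_back from where it was at the start of the episode below 0.04 m); the robot touches nothing.
It fails at once if another anvil comes out of its bore (distance between flat_anvil and flat_anvil_bore above 0.035 m or distance between spot_anvil and spot_anvil_bore above 0.035 m or distance between pedestal_anvil and pedestal_anvil_bore above 0.035 m).
It fails at once if a pin is knocked over (angle between any of pin_1, pin_2's own z axis and vertical above 0.6 rad).
It fails at once if the vee anvil is dropped: it lies on its side while nothing holds it (angle between vee_anvil's own z axis and vertical above 1.2 rad and contact force between the fingers and vee_anvil below 0.1 N).
It also fails if it takes over 51 s, if anything falls off the work surface, if the arm or the gripper's body presses on something with over 40 N, if the wrist force passes 120 N, or if a joint passes its speed limit or range.

## Robot

A 6-joint arm with a two-finger parallel gripper is mounted at the origin on a cart in front of the work surface, level with it; the furniture and walls round the work are solid. World frame = base frame: x ahead of the robot, y to its left, z up, the work surface at z = 0. Lengths are in m, angles in degrees, forces in N, time in s.
With the tool pointing down it reaches from about 0.325 to 0.85 m from the base axis. Payload 15.5 kg.
Tool frame: the origin (TCP) lies midway between the tips of the shut fingers; the grasp point (between the pads) lies 19 mm behind it; z points along the fingers, y is the line along which they close (so a half turn about z gives the same grasp; the last joint's range is limited). The gripper opens to 91 mm and grips with 3 to 60 N. Pads are 32 mm wide; open, the fingers measure 118 mm over their backs; the gripper's body (76 mm by 178 mm) begins 60 mm behind the grasp point.
Start: joints at [69.357, 28.281, 77.091, -0, 74.628, -5.472], TCP at [0.164, 0.603, 0.214] pointing down, gripper open.
Joint ranges: [-166.48, 166.48], [-47.26, 123.95], [12.59, 153.08], [-70.14, 250.14], [6.76, 159.57], [-176.63, 176.63]. Speed limits (degrees/s): [108.29, 108.29, 147.25, 172.46, 172.46, 172.46].

## Interface

Orientations are given as a 3x3 rotation matrix whose columns are the frame's x, y, z axes.
In Python, from bench import ctrl gives the robot as it stands. The module is installed in compiled form; this text tells all that it offers. Calls block until the motion is done:
- ctrl.goto(position, orientation): joint-space move of the TCP to a pose.
- ctrl.move_l(position, vel=0.15, ori=None, contact_N=None): straight line of the TCP; ori=None keeps the orientation; vel is the mean speed in m/s. With contact_N (N) it stops when the force on the tool has changed by that much, and returns True; else False.
- ctrl.movej(angles): joint-space move.
- ctrl.command_gripper(opening): opening from 0.0 (shut) to 1.0 (fully open); the grip force is fixed at half the most; returns when the fingers have stopped.
- ctrl.sleep(seconds).
- ctrl.ik(position, orientation): joint angles nearest the present ones, or None.
- ctrl.read_camera(name): name is "side" or "top"; returns the picture (480x640x3 uint8, blue, green, red); there is no depth.
- ctrl.camera_params(name): a dict with "fx", "fy", "cx", "cy" (pixels), "pose" (4x4, takes a point from camera to world coordinates). Camera axes: x right, y up, looking along -z (the intrinsics and any distortion apply to the point x, -y, -z); pixel columns grow to the right and rows downward; lengths in m; the calibration is good to about 2 mm. A picture is of the moment at which its call begins. camera_params takes no time and is no camera call.
A pose or a line that the arm cannot do raises ctrl.MotionError and nothing moves.
- ctrl.sign_off(): hands the job in; it is judged then, once.
Readings, each from a call of its own:
- ctrl.current_t(): time.
- ctrl.current_q(): joint angles.
- ctrl.current_dq(): joint speeds.
- ctrl.current_effort(): joint torques, N m.
- ctrl.current_tool_pos(): TCP position.
- ctrl.current_eef_rot(): TCP orientation.
- ctrl.current_contact_force(): force on the tool from outside, world axes, zero at the start.
- ctrl.current_wrist_torque(): the same for the moment, N m.
- ctrl.current_grip_width(): opening from 0.0 (shut) to 1.0 (fully open).
- ctrl.current_grasp_force(): force on a finger pad.
Only numpy, scipy, OpenCV 4.12 (cv2) and the standard library are available. Lean on these libraries where they do the work, as an engineer would, in place of code of your own. Each camera call takes 0.05 s, during which the arm holds its last target. There are 200 camera calls.

## Working session

There is one attempt and no reset: what is moved stays moved. The work goes in short steps, each a Python script; the robot and the scene stay as the last script left them, time stands still between calls to the robot, and variables do not carry over. Pictures are saved under pics/ and viewed, at most 10 in all, crops included, and the job is handed in when it is done.

```bash
mkdir -p pics; python3 - <<'E'
from bench import ctrl
import cv2,numpy as np
np.set_printoptions(precision=4,suppress=True)
for n in("top","side"):
    cv2.imwrite(f"pics/{n}0.png",ctrl.read_camera(n)); p=ctrl.camera_params(n); print(n,p)
print(ctrl.current_t(),ctrl.current_eef_rot())
E
```

```text
top {'fx': 579.5522134437698, 'fy': 579.5522134437698, 'cx': 327.87502344874224, 'cy': 235.51220576919667, 'pose': array([[-0.0144,  0.9798, -0.1993,  0.2885],
       [-0.9999, -0.0144,  0.0016, -0.0791],
       [-0.0013,  0.1993,  0.9799,  1.6096],
       [ 0.    ,  0.    ,  0.    ,  1.    ]])}
side {'fx': 584.2341211633303, 'fy': 584.2341211633303, 'cx': 326.8982811181923, 'cy': 243.2780264083797, 'pose': array([[-0.9876,  0.1069, -0.1147,  0.4055],
       [-0.1551, -0.56  ,  0.8139,  1.1741],
       [ 0.0228,  0.8216,  0.5696,  1.0279],
       [ 0.    ,  0.    ,  0.    ,  1.    ]])}
0.1 [[-0.9651  0.2617 -0.0004]
 [ 0.2617  0.9651 -0.001 ]
 [ 0.0001 -0.001  -1.    ]]
```

View pics/top0.png

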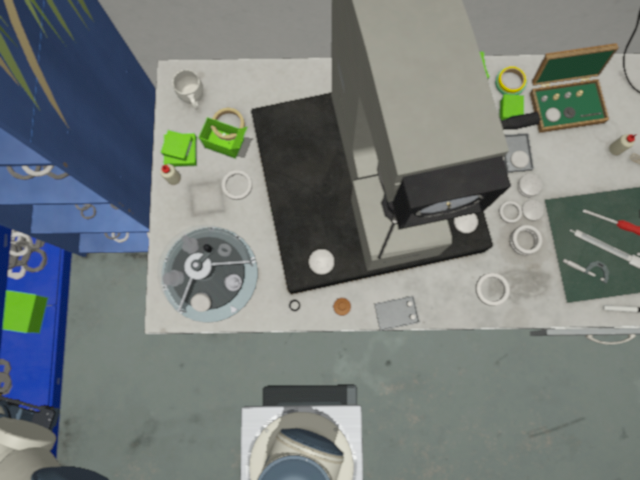

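View pics/side0.png

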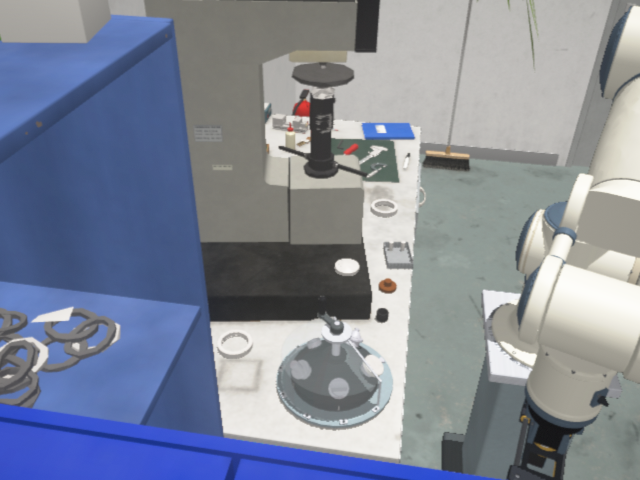

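The top view shows the magazine at about (210,275), the tray at (397,313) and the plinth behind it. The loupe is at (294,306), the brown flat-anvil look-alike at (342,306), and the rings at (493,290) and (236,185). Next I'll enlarge the magazine and tray.

```bash
python3 - <<'E'
import cv2,numpy as np
t=cv2.imread("pics/top0.png");s=cv2.imread("pics/side0.png")
a=cv2.resize(t[222:327,157:262],(400,400),interpolation=cv2.INTER_CUBIC)
b=cv2.resize(s[305:430,270:395],(400,400),interpolation=cv2.INTER_CUBIC)
c=cv2.resize(t[290:335,370:425],(400,200)[:1]+(200,),interpolation=cv2.INTER_CUBIC)
c=cv2.resize(t[285:335,360:460],(400,200),interpolation=cv2.INTER_CUBIC)
d=cv2.resize(s[235:285,360:460],(400,200),interpolation=cv2.INTER_CUBIC)
cv2.imwrite("pics/crop1.png",np.vstack([np.hstack([a,b]),np.hstack([c,d])]))
E
```

```text
(no output)
```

View pics/crop1.png

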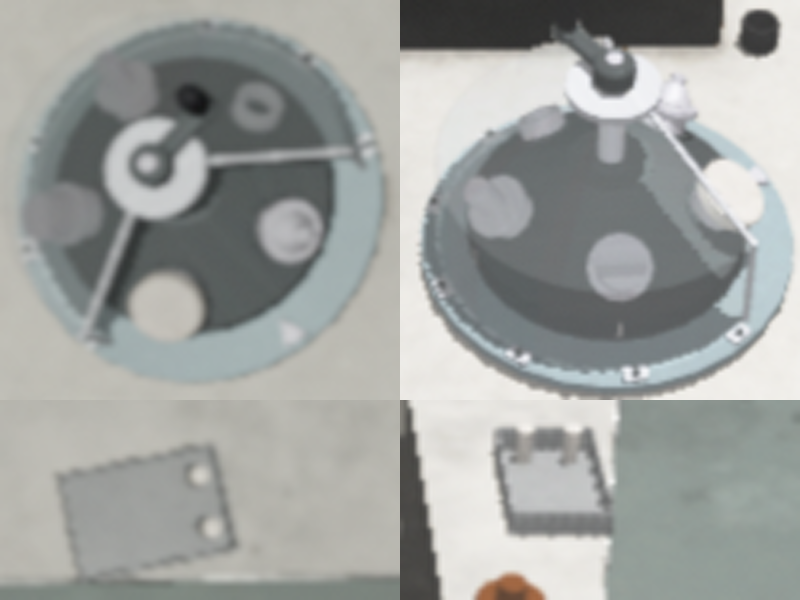

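Reading the magazine from above, with sides matched to the side view:
- **Empty bore:** (225,250), ring with a dark hole.
- **Pedestal anvil:** (190,245).
- **Vee anvil:** (173,278). The groove line shows in the side view at (339,389), and it is the next anvil anticlockwise after the pedestal.
- **Flat anvil:** (201,302), broad plate.
- **Spot anvil:** (233,282), cone.

The crank grip is at (208,248), 144° clockwise of the vee anvil, which fits the description. The brown disc at (342,306) is the look-alike, so I leave it alone. The pointer is at (233,309), and the tray pins are at (410,303) and (412,317).

```bash
cat > h.py <<'E'
from bench import ctrl
import numpy as np
np.set_printoptions(precision=4,suppress=True)
def ray(n,uv):
    p=ctrl.camera_params(n);T=p["pose"]
    d=T[:3,:3]@np.array([(uv[0]-p["cx"])/p["fx"],-(uv[1]-p["cy"])/p["fy"],-1])
    return T[:3,3],d
def plane(n,uv,z):
    o,d=ray(n,uv);return o+d*(z-o[2])/d[2]
def proj(n,P):
    p=ctrl.camera_params(n);T=p["pose"];c=T[:3,:3].T@(np.asarray(P)-T[:3,3])
    return np.array([p["cx"]-p["fx"]*c[0]/c[2],p["cy"]+p["fy"]*c[1]/c[2]])
E
python3 - <<'E'
from h import *
ax=plane("top",(198.2,266.1),.16);print("axis top",ax,"side",plane("side",(337.2,332.5),.16))
ang=lambda P:np.degrees(np.arctan2(*(P-ax)[1::-1]))
f=lambda l,P:print(l,P,"r",np.linalg.norm((P-ax)[:2]),"ang",ang(P))
f("pointer",plane("top",(233.1,309.4),.02))
f("crank",plane("top",(207.7,247.7),.222))
for l,u,z in[("vee",(173.3,277.6),.085),("empty",(224.7,249.6),.071),("ped",(190,245),.085),("flat",(200.8,302),.08),("spot",(233,282.4),.09)]:f(l,plane("top",u,z))
f("vee side",plane("side",(270+220/3.2,305+268/3.2),.095))
# bars' outer ends on the base/wall
for u in[(157+365/3.81,222+150/3.81),(157+90/3.81,222+335/3.81)]:f("bar",plane("top",u,.091))
c=np.array([plane("top",u,.022) for u in[(374.5,303.75),(413.25,296.75),(418.75,322),(380.5,329.25)]])
print("tray",c.mean(0),c,"edges",[np.linalg.norm(c[i]-c[i-1]) for i in range(4)])
p=[plane("top",u,.032) for u in[(410,303.5),(412.5,316.75)]];print("pins",p)
print("tray side", plane("side",(360+153/4,235+82/4),.002))
for z in(.222,.30):print(z,proj("side",plane("top",(207.7,247.7),.222)))
E
```

```text
axis top [0.5093 0.2472 0.16  ] side [0.5066 0.2607 0.16  ]
pointer [0.4099 0.1799 0.02  ] r 0.12008415545647526 ang -145.89297408085127
crank [0.5447 0.2115 0.222 ] r 0.050323001673751644 ang -45.211126095143364
vee [0.4909 0.3291 0.085 ] r 0.08389430220100509 ang 102.64006934758194
empty [0.5667 0.1972 0.071 ] r 0.07621377339772298 ang -41.0759477360568
ped [0.5781 0.2878 0.085 ] r 0.07985331655359242 ang 30.52192042662925
flat [0.4259 0.2555 0.08  ] r 0.08379980263983428 ang 174.32780352030602
spot [0.4752 0.1701 0.09  ] r 0.08436071507339336 ang -113.79133557663114
vee side [0.4875 0.3571 0.095 ] r 0.11198750770301302 ang 101.19223240961155
bar [0.5303 0.1184 0.091 ] r 0.13052864904703607 ang -80.71652502671009
bar [0.4051 0.3051 0.091 ] r 0.11922076237768613 ang 150.95581429832353
tray [ 0.3938 -0.266   0.022 ] [[ 0.4194 -0.2062  0.022 ]
 [ 0.437  -0.3127  0.022 ]
 [ 0.3684 -0.3247  0.022 ]
 [ 0.3505 -0.2203  0.022 ]] edges [np.float64(0.07041605263884328), np.float64(0.10801361935861402), np.float64(0.06962988719764865), np.float64(0.10588803731327187)]
pins [array([ 0.4179, -0.3017,  0.032 ]), array([ 0.3822, -0.3069,  0.032 ])]
tray side [ 0.3912 -0.2683  0.002 ]
0.222 [323.8604 293.5379]
0.3 [323.8604 293.5379]
```

```bash
python3 - <<'E'
from h import *
import cv2
print("base top",plane("top",(157+202/3.81,222+201/3.81),.016),"side",plane("side",(335,383),.016))
print("loupe",plane("top",(294,306),.026),plane("side",(382,311),.026))
print("ring_back",plane("top",(236.5,185),.016),plane("side",(235,344),.016))
print("exp side of collar for axis .509,.247:",proj("side",(.509,.247,.16)),proj("side",(.509,.247,.176)),proj("side",(.509,.247,.016)))
print("exp top",proj("top",(.507,.25,.016)))
t=cv2.imread("pics/top0.png");s=cv2.imread("pics/side0.png")
a=cv2.resize(t[235:285,170:240],(560,400),interpolation=cv2.INTER_CUBIC)
b=cv2.resize(s[290:365,300:330+25],None,fx=4,fy=4,interpolation=cv2.INTER_CUBIC)
b=cv2.copyMakeBorder(b,0,100,0,0,0)
cv2.imwrite("pics/crop2.png",np.hstack([a,b[:400]]))
E
```

```text
base top [0.5065 0.2462 0.016 ] side [0.5052 0.2728 0.016 ]
loupe [0.4162 0.0134 0.026 ] [0.4193 0.0196 0.026 ]
ring_back [0.7637 0.1773 0.016 ] [0.7617 0.1932 0.016 ]
exp side of collar for axis .509,.247: [337.015  328.0221] [337.2588 322.5035] [334.9694 374.3185]
exp top [208.6514 274.6051]
```

View pics/crop2.png

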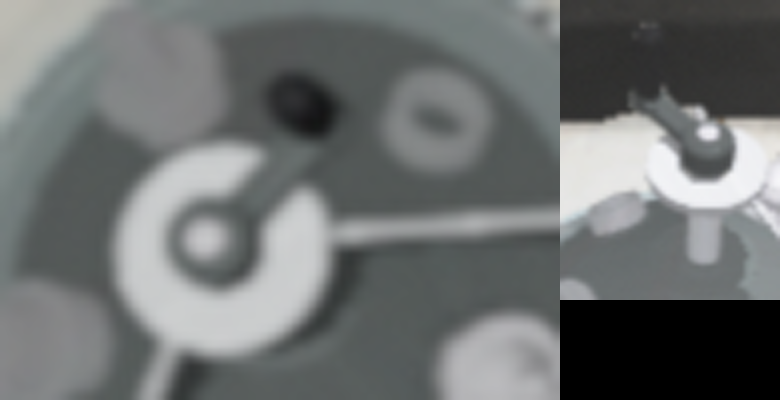

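The crop shows the grip at top pixel (207.7,248) and side pixel (321,299), pointing the same way as the empty bore. The top view is self-consistent. The side view is a few pixels off in row, so I'll settle it with a close look once above the crank.

```bash
cat >> h.py <<'E'
AX=np.array([.508,.2467]);FR=np.radians(214.5)
def crank(phi,z):
    p=AX+.05*np.array([np.cos(phi),np.sin(phi)])
    y=np.array([-np.sin(phi),np.cos(phi),0]);Z=np.array([0,0,-1.])
    return np.r_[p,z],np.c_[np.cross(y,Z),y,Z]
E
python3 - <<'E'
from h import *
import cv2
p,R=crank(np.radians(-42),.25)
print(ctrl.ik(p,R), ctrl.ik(*crank(np.radians(70),.19)))
ctrl.move_l([.3,.38,.33],vel=.3)
ctrl.goto(p,R)
print(ctrl.current_t(),ctrl.current_q(),ctrl.current_tool_pos())
t=ctrl.read_camera("top");s=ctrl.read_camera("side")
print(proj("top",ctrl.current_tool_pos()),proj("side",ctrl.current_tool_pos()))
cv2.imwrite("pics/t1.png",t);cv2.imwrite("pics/s1.png",s)
a=cv2.resize(t[200:320,150:270],(400,400));b=cv2.resize(s[230:350,265:385],(400,400),interpolation=cv2.INTER_CUBIC)
cv2.imwrite("pics/c3.png",np.hstack([a,b]))
E
```

```text
[ 15.5198  23.1885  80.0053  -0.      76.8062 -32.4802] [  23.5328   27.734    82.2506   -0.       70.0154 -136.4672]
2.375 [ 15.6317  23.1531  80.0179   0.0202  76.825  -32.4736] [0.5445 0.2144 0.2503]
[203.9908 245.6995] [324.0365 284.0522]
```

View pics/c3.png

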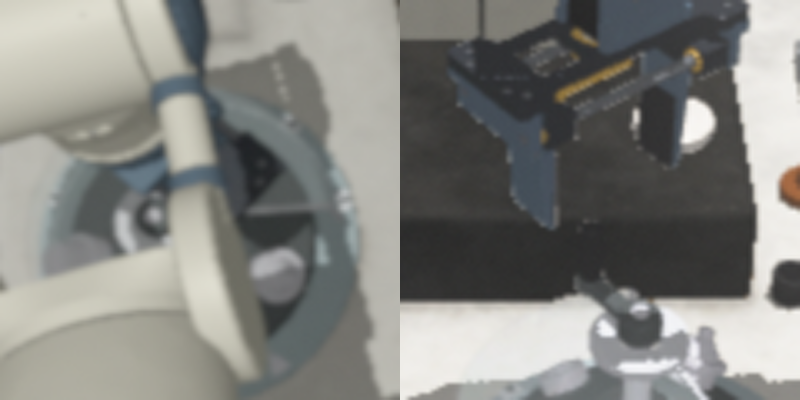

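The fingers straddle the grip (grip top at side pixel about (321,298), fingertips at (307,295) and (344,278)). The roughly 5 mm uncertainty is well within the opening, so I'll descend, grip and turn by 112°.

```bash
python3 - <<'E'
from h import *
p,R=crank(np.radians(-42),.188)
print(ctrl.move_l(p,vel=.08,contact_N=8))
ctrl.command_gripper(0.0)
print(ctrl.current_t(),ctrl.current_grip_width()*91,ctrl.current_grasp_force(),ctrl.current_contact_force())
mx=0
for a in np.arange(-34,71,8):
    p,R=crank(np.radians(a),.188)
    ctrl.move_l(p,vel=.08,ori=R)
    f=ctrl.current_contact_force(); mx=max(mx,np.linalg.norm(f))
    if a%24==14 or mx>50: print(a,f,ctrl.current_grip_width()*91)
    if mx>60: break
print(mx,ctrl.current_t(),ctrl.current_tool_pos())
E
```

```text
False
4.5167 17.87349982986248 30.000155973248184 [0.9464 2.4855 1.5598]
-34 [ 6.3172 -1.8336 -1.1876] 17.07099703402723
-10 [17.868  -3.8928 -9.3873] 17.907551017315836
14 [ 28.436    5.4022 -16.2691] 17.63055946498404
38 [ 25.0762  19.3515 -13.4898] 17.471883702315978
62 [15.6797 29.3838 -7.2857] 17.557527441172436
35.690991525438434 8.6 [0.5274 0.298  0.1892]
```

```bash
python3 - <<'E'
from h import *
import cv2
ctrl.command_gripper(0.5)
p=ctrl.current_tool_pos();p[2]=.29;ctrl.move_l(p,vel=.25)
ctrl.goto([.36,-.02,.36],np.array([[-1,0,0],[0,1,0],[0,0,-1.]]))
print(ctrl.current_t(),ctrl.current_tool_pos(),ctrl.current_q())
t=ctrl.read_camera("top");s=ctrl.read_camera("side")
cv2.imwrite("pics/t2.png",t);cv2.imwrite("pics/s2.png",s)
a=cv2.resize(t[222:327,157:262],(400,400),interpolation=cv2.INTER_CUBIC);b=cv2.resize(s[305:430,270:395],(400,400),interpolation=cv2.INTER_CUBIC)
cv2.imwrite("pics/c4.png",np.hstack([a,b]))
E
```

```text
11.1167 [ 0.3606 -0.0197  0.3598] [ -12.6311   -1.9654   95.3794    0.0108   86.6012 -102.7325]
```

View pics/c4.png

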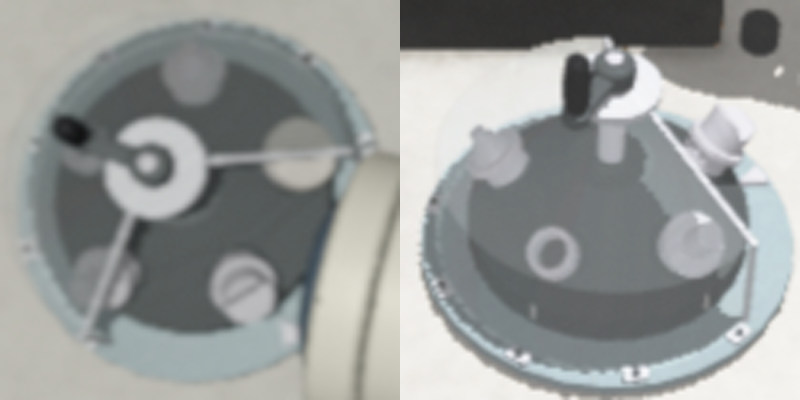

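The vee anvil with its diagonal groove is now in the window at top pixel (221,298), close to the pointer at (233,309). Next I'll compute its angle.

```bash
python3 - <<'E'
from h import *
f=lambda l,P:print(l,P,"r",np.linalg.norm(P[:2]-AX),"ang",np.degrees(np.arctan2(P[1]-AX[1],P[0]-AX[0]))%360)
c=lambda x,y:(157+x/3.81,222+y/3.81)
f("vee topface",plane("top",c(246,287),.095))
f("vee mid",plane("top",c(244,290),.085))
f("ped",plane("top",c(106,280),.085));f("spot",plane("top",c(193,73),.085));f("flat",plane("top",c(300,153),.08))
f("crank",plane("top",c(70,130),.222))
a,b=plane("top",c(222,302),.095),plane("top",c(270,276),.095);print("groove",np.degrees(np.arctan2(*(b-a)[1::-1])))
def s(x,y):return(270+x/3.2,305+y/3.2)
f("vee side",plane("side",s(325,132),.095)) 
d=FR
for l,u in(("axis",AX),):
    for r,z in((.080,.071),(.0967,.095)):
        P=np.r_[u+r*np.array([np.cos(d),np.sin(d)]),z];print("ideal",P,(proj("top",P)-[157,222])*3.81,(proj("side",P)-[270,305])*3.2)
E
```

```text
vee topface [0.4359 0.1984 0.095 ] r 0.08677567163072036 ang 213.84338565706108
vee mid [0.4349 0.2015 0.085 ] r 0.085965362162251 ang 211.6919366300258
ped [0.4431 0.297  0.085 ] r 0.08206086504095278 ang 142.22917331009373
spot [0.5878 0.2408 0.085 ] r 0.08006512218037556 ang 355.7870603492404
flat [0.5306 0.1654 0.08  ] r 0.08442397837080247 ang 285.54822190247285
crank [0.5251 0.2894 0.222 ] r 0.046024644529314776 ang 68.17523173629749
groove -61.94557539296053
vee side [0.4321 0.2224 0.095 ] r 0.07965814877982368 ang 197.76961450171197
ideal [0.4421 0.2014 0.071 ] [248.1049 281.499 ] [311.71  133.776]
ideal [0.4283 0.1919 0.095 ] [255.1684 298.0067] [334.3264 102.6424]
```

```bash
sed -i 's/^AX=.*/AX=np.array([.509,.249]);FR=np.radians(213.5)/' h.py; cat >> h.py <<'E'
def anv(h,ax=None):   # TCP at height h along the seated vee anvil's axis
    ax=AX if ax is None else ax
    c,s=np.cos(FR),np.sin(FR);q=np.radians(35)
    z=np.array([np.sin(q)*c,np.sin(q)*s,np.cos(q)])
    o=np.r_[ax+.08*np.array([c,s]),.071]-.013*z
    y=np.array([s,-c,0]);return o+h*z,np.c_[np.cross(y,-z),y,-z]
E
python3 - <<'E'
from h import *
import cv2
F=np.diag([-1,-1,1.])
c=[(R@S) for R in[anv(.07)[1]] for S in(np.eye(3),F)]
p=anv(.07)[0]
qs=[ctrl.ik(p,R) for R in c];print(qs)
q0=np.array(ctrl.current_q())
k=min((i for i in(0,1) if qs[i] is not None),key=lambda i:abs(qs[i][5]))
R=c[k];print(k)
ctrl.command_gripper(1.0)
ctrl.goto(anv(.16)[0],R)
ctrl.move_l(p,vel=.15)
print(ctrl.current_t(),ctrl.current_q())
s=ctrl.read_camera("side");cv2.imwrite("pics/s3.png",s)
T=ctrl.current_tool_pos();Rt=ctrl.current_eef_rot()
crop=lambda P:((proj("side",P)-[270,290])*5).round(0)
print("TCP",crop(T),"fingers",crop(T+Rt[:,1]*.045),crop(T-Rt[:,1]*.045),"ideal top/flange",crop(anv(.042)[0]),crop(anv(.02)[0]))
cv2.imwrite("pics/c5.png",cv2.resize(s[290:410,270:400],None,fx=5,fy=5,interpolation=cv2.INTER_CUBIC))
E
```

```text
[array([  3.5859,  22.4854, 137.2806, 122.6341,  19.8565, 120.5166]), array([  3.5859,  22.4854, 137.2806, 122.6341,  19.8565, -59.4834])]
1
14.725 [  3.5729  22.4479 137.274  122.5469  19.8468 -59.4202]
TCP [556. 194.] fingers [509. 132.] [605. 259.] ideal top/flange [521. 241.] [494. 278.]
```

View pics/c5.png

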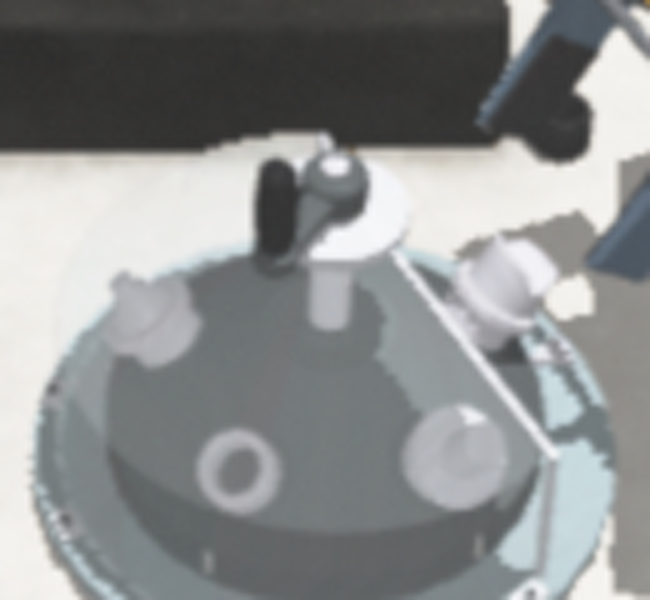

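The vee head's top face is at crop (530,262) and its flange at (497,302), with fingertips on either side at (620,270) and (510,135). The anvil sits about 4 mm nearer the side camera (+y) than modelled. I'll shift for that and grip.

```bash
sed -i 's/^AX=.*/AX=np.array([.509,.252]);FR=np.radians(213.5)/' h.py; python3 - <<'E'
from h import *
print(ctrl.move_l(anv(.07)[0],vel=.1),ctrl.move_l(anv(.026)[0],vel=.08,contact_N=10))
f0=ctrl.current_contact_force()
ctrl.command_gripper(0.0)
print(ctrl.current_t(),"w mm",ctrl.current_grip_width()*91,ctrl.current_grasp_force(),f0,ctrl.current_contact_force(),ctrl.current_wrist_torque())
E
```

```text
False False
16.65 w mm 32.68876292698632 30.00016335194232 [-0.312  -0.5867 -0.025 ] [0.372  0.4366 1.6711] [-0.0977  0.3838  0.0997]
```

```bash
python3 - <<'E'
from h import *
import cv2
ctrl.sleep(.2)
for h in(.04,.075):
    ctrl.move_l(anv(h)[0],vel=.06);print(h,ctrl.current_contact_force(),ctrl.current_grip_width()*91)
ctrl.move_l(anv(.13)[0],vel=.15)
ctrl.sleep(.2)
print(ctrl.current_t(),ctrl.current_contact_force(),ctrl.current_grip_width()*91)
s=ctrl.read_camera("side");cv2.imwrite("pics/s4.png",s)
cv2.imwrite("pics/c6.png",cv2.resize(s[230:410,270:410],None,fx=3.3,fy=3.3,interpolation=cv2.INTER_CUBIC))
E
```

```text
0.04 [ 0.1025  0.1568 -2.5854] 32.519028785227576
0.075 [-0.685  -0.1603 -3.4154] 32.79803058792725
18.9083 [ 0.717   0.2931 -1.7902] 32.496968767374604
```

View pics/c6.png

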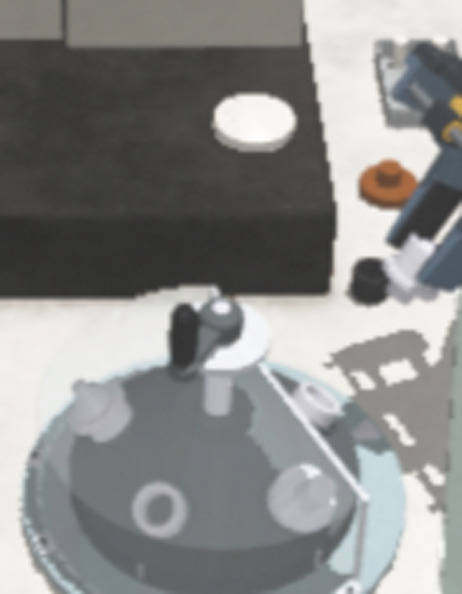

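The vee anvil is held between the fingers at crop (408,268), and its bore at (320,400) is empty. Next I'll turn it upright and go above the tray.

```bash
cat >> h.py <<'E'
ty=np.array([-np.sin(np.radians(10.3)),np.cos(np.radians(10.3)),0])
PL=np.array([.393,-.267,0])+.012*ty
E
python3 - <<'E'
from h import *
import cv2
Z=np.array([0,0,-1.])
def Rd(y):return np.c_[np.cross(y,Z),y,Z]
P=PL+[0,0,.11]
best=min((Rd(s*ty) for s in(1,-1)),key=lambda R:(lambda q:9e9 if q is None else abs(q[5]-ctrl.current_q()[5]))(ctrl.ik(P,R)))
print(ctrl.ik(P,best))
ctrl.goto(anv(.2)[0]+[-.02,-.1,.05],best)
ctrl.goto(PL+[0,0,.2],best); ctrl.move_l(P,vel=.12); ctrl.sleep(.2)
print(ctrl.current_t(),ctrl.current_tool_pos(),ctrl.current_grip_width()*91)
s=ctrl.read_camera("side");t=ctrl.read_camera("top");cv2.imwrite("pics/s5.png",s);cv2.imwrite("pics/t5.png",t)
a=cv2.resize(s[190:290,340:440],(400,400),interpolation=cv2.INTER_CUBIC);b=cv2.resize(t[260:360,345:445],(400,400),interpolation=cv2.INTER_CUBIC)
cv2.imwrite("pics/c7.png",np.hstack([a,b]))
T=ctrl.current_tool_pos()
for h in(0,.026):print(((proj("side",T-[0,0,h])-[340,190])*4).round())
for l,d in(("place floor",0),("y+.041",.041),("y-.067",-.067)):print(l,((proj("side",PL+[0,0,.002 if d==0 else .022]+d*ty)-[340,190])*4).round())
E
```

```text
[-40.4766  24.263  105.8992  -0.      49.8378  39.2234]
22.85 [ 0.3912 -0.2554  0.1106] 32.46626782077746
[246. 151.]
[243. 181.]
place floor [232. 272.]
y+.041 [242. 283.]
y-.067 [224. 199.]
```

View pics/c7.png

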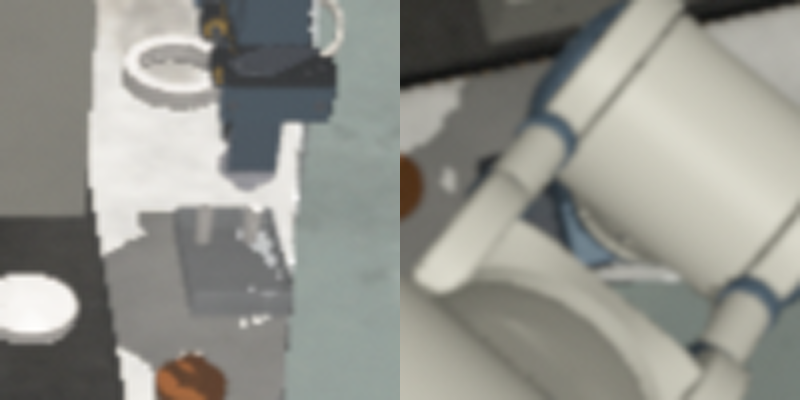

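The upright anvil's flange is at crop (247,172), directly over the tray floor target (232,272), with the tray rim where predicted. I'll lower it with contact sensing.

```bash
python3 - <<'E'
from h import *
ctrl.move_l(PL+[0,0,.045],vel=.08)
f=ctrl.move_l(PL+[0,0,.018],vel=.02,contact_N=6)
print(f,ctrl.current_t(),ctrl.current_tool_pos(),ctrl.current_contact_force(),ctrl.current_wrist_torque())
ctrl.sleep(.3)
print(ctrl.current_contact_force(),ctrl.current_grip_width()*91,ctrl.current_grasp_force())
E
```

```text
True 24.775 [ 0.3909 -0.2552  0.0277] [-0.0023 -0.9956  7.0853] [-0.0718  0.2001  0.0342]
[0.5298 0.2323 6.4215] 32.9442821785191 30.002689483808354
```

```bash
python3 - <<'E'
from h import *
import cv2
ctrl.command_gripper(0.5);ctrl.sleep(.2)
ctrl.move_l(PL+[0,0,.10],vel=.08)
ctrl.move_l(PL+[0,0,.25],vel=.2)
ctrl.goto([.36,.02,.4],ctrl.current_eef_rot())
print(ctrl.current_t(),ctrl.current_contact_force())
s=ctrl.read_camera("side");t=ctrl.read_camera("top")
a=cv2.resize(s[225:285,370:430],(400,400),interpolation=cv2.INTER_CUBIC);b=cv2.resize(t[280:340,365:425],(400,400),interpolation=cv2.INTER_CUBIC)
cv2.imwrite("pics/c8.png",np.hstack([a,b]))
E
```

```text
28.85 [-0.2544 -0.0008 -0.8561]
```

View pics/c8.png

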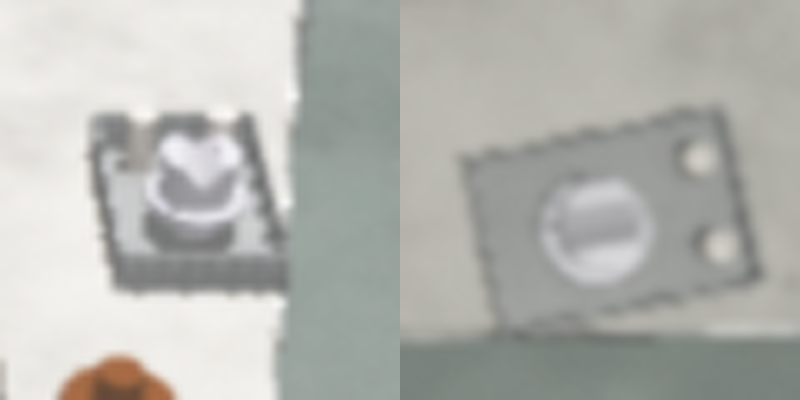

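The vee anvil stands upright in the middle of the tray, at crop (197,190) in the side view and (597,230) from above. Both pins are still standing at (700,157) and (718,247).

```bash
python3 -c "
from bench import ctrl
print(ctrl.sign_off(),ctrl.current_t())"
```

```text
the job is handed in; nothing more can be done
the job is handed in; nothing more can be done
```

The job is handed in: the vee anvil stands upright on the tray floor with both pins still standing, after about 29 s of the 51 s allowed; the sign-off call gave no verdict.

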